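# Back off a knurled clamp nut two turns and push the strap off the plate

## Robot

A 6-joint arm with a two-finger parallel gripper is mounted at the origin on the work surface. World frame = base frame: x ahead of the robot, y to its left, z up, the work surface at z = 0. Lengths are in mm, angles in rad, forces in N, time in s.
With the tool pointing down it reaches from about 350 to 975 mm from the base axis. Payload 7.1 kg.
Tool frame: the origin (TCP) lies at the centre of the arm's flange, where the gripper is bolted on; the fingertips stand 182 mm ahead of it and the grasp point (between the pads) lies 163 mm ahead of it; z points along the fingers, y is the line along which they close (so a half turn about z gives the same grasp; the last joint's range is limited). The gripper opens to 88 mm and grips with 3 to 60 N. Pads are 20 mm wide; open, the fingers measure 115 mm over their backs; the gripper's body (75 mm by 178 mm) begins 61 mm behind the grasp point.
Start: joints at [1.252, 0.423, 1.63, -0, 1.089, -0.019], TCP at [184.549, 597.116, 404.675] pointing down, gripper open.
Joint ranges: [-3, 3], [-0.9, 2.11], [0.09, 2.58], [-1.31, 4.45], [0.11, 2.69], [-2.54, 2.54]. Speed limits (rad/s): [2.39, 2.39, 3.01, 3.14, 3.14, 3.14].

## Interface

Orientations are given as a rotation vector (axis times angle).
In Python, from workcell import readout, get_image, ctrl gives the robot as it stands.
- The arm moves only by the tool step_arm, never from a script. Its argument "targets" is a list that holds one entry, the list of rows, each a list of 7 numbers: the shift along the world's x, y, z as a fraction of full scale, then the turn, a rotation vector about the world's x, y, z as a fraction of full scale, then the opening, from 0 (shut) to 1 (fully open). In form: [[[dx, dy, dz, wx, wy, wz, claw], ...]]. A call has exactly 5 rows; each row shifts and turns the commanded pose from where the row before left it; what a row does not reach is not made up. Full scale, the value 1, is 0.05 m for a shift and 4 degrees for a turn. A row lasts 1/8 s, in which the tool goes at most 62.5 mm and 10.7 degrees, less where a joint would pass 70% of its speed; a pose out of reach is approached as far as the arm can. A call with a number of a shift or a turn outside -1 to 1 is refused whole. A call with a gripper value outside its range is refused whole. The fingers move at their own pace and stop on an object; the grip force is fixed at half the most. Time passes only in rows, so rows that do not move let the fingers close, or fill a call up. It gives the time, the measured TCP pose, the force, the opening and the grip force at its end, in the units of the state.
- readout.get_obs(): the state, without advancing time (a new reading comes with each control period).
- get_image(name): name is "scene" or "top" or "wrist"; returns a dict with "pixels" (480x640x3 uint8, red, green, blue), "intrinsics" (3x3 intrinsics, pixels), "extrinsics" (4x4, takes a point from world to camera coordinates). Camera axes: x right, y down, z forward; pixel columns grow to the right and rows downward; lengths in mm; the calibration is good to about 2 mm. A picture is of the moment at which its call begins. There is no depth.
- ctrl.close_job(): hands the job in; it is judged then, once.
The state is a dict: "t": time; "qpos": joint angles; "qvel": joint speeds; "joint_torque": joint torques, N m; "ee_pos": TCP position; "orientation": TCP orientation; "ft_force": force on the tool from outside, world axes, zero at the start; "moment": the same for the moment, N m; "width": finger opening in mm; "grasp_force": force on a finger pad.
Only numpy, scipy, OpenCV 4.12 (cv2) and the standard library are available. Lean on these libraries where they do the work, as an engineer would, in place of code of your own. Each camera call takes 0.05 s, during which the arm holds its last target. There are 200 camera calls.

## Task

The laser-cut plate in the deburring fixture is done and has to be freed. With a fingertip, roll the big knurled clamp nut loose by two full turns (anticlockwise seen from above, to within a quarter of a turn; its red witness mark shows the turns), then leave the nut there and push the slotted clamp strap all the way back, away from the plate. Only push with the fingers, do not grip the nut or the strap, and leave the plate lying in the fixture and everything else on the bench where it is.

Things in the scene. Friction and masses are not known exactly. Their poses are not given: they have to be found in the camera images.
- fixture: fixed deburring fixture on the black mat: aluminium base 130 mm (x) by 242 mm (y, -112 to +130), 20 thick. Origin on its underside, 4 mm above the bench, on the vertical stud and nut axis; z up; +y runs along the strap from nut to nose and plate. Locating pins 8 mm thick, tops 36 mm above the origin, at (-25, 124.5), (25, 124.5), (-54.5, 80). Beside the nut's rim nothing is higher than the strap
- nut_top (a point): centre of the knurled steel nut's top face, on its axis, 64.6 mm above the fixture's origin when tight; climbs 1.75 mm a turn. Rim 47 mm across over 24 upright ribs 1.5 mm deep, from 18 mm below this point up to it, 0.3 mm above the strap. The stud does not stick out. Red witness mark out to the edge and down one rib; when tight it points to the fixture's -y, in line with a red mark on the strap
- nut (a joint): angle in rad the nut has been turned loose: 0 = tight (start), growing anticlockwise seen from above, 6.283 for each full turn. Finger-tight: it drags with about 0.06 N m (2.6 N along the rim) and stays where it is left
- strap_nose (a point): top edge of the strap's nose end face, mid-width; axes as the fixture's. The strap: dark steel, 125 long (y, at the start from 62 mm beyond the nut axis to 63 behind it), 40 wide (x), 16 thick, top 46.3 mm above the fixture's origin. Its upright nose face, 40 wide and 16 high, looks to +y and stands over the plate, whose top is 16.3 mm below this point
- strap (a joint): how far the strap has slid back, in m: 0 = clamping (start), 0.036 = fully back at the end of its slot, nose 14 mm clear of the plate and still 2.5 mm outside the rim of the nut. It slides along the fixture's -y with about 2 N of drag. Under the nut's rim a collar sits in a 2.5 mm deep seat in the strap and locks it until the nut is well over one turn loose
- plate_mid (a point): centre of the loose steel plate in the fixture, 100 (x) by 80 (y) by 4 mm, with a 34 mm hole and two slots. It lies on rest pads, top 30 mm above the fixture's origin, centre 80 mm from the nut axis along the fixture's +y; axes as the fixture's
- part_a: loose finished plate 90 x 70 x 5 mm with a rectangular window, lying on the mat; origin under its centre. Bystander
- part_b: loose finished dark plate 90 x 70 x 5 mm with four slots, lying on the mat; origin under its centre. Bystander
- collet_a: loose chrome collet nut, 33 mm across, 30 mm tall, standing on the mat beside the fixture; origin at its foot. Bystander
- collet_b: loose chrome collet nut like collet_a. Bystander
- pen: loose deburring pen, blue handle, 150 mm long (along its y), 14 mm high, lying on the mat beside the fixture; origin under it. Bystander
- driver: loose screwdriver with a red handle, 190 mm long (along its x), 24 mm high, lying on the mat; origin under it. Bystander
There are look-alikes about, which are no part of the job. What is shaped like the part that bears plate_mid but blue or orange is not meant.

How it is judged:
By the outcome, as a careful person would: the job done as asked, in the order asked, and still so for the second after the job is handed in, with the robot touching nothing.
It also fails if it takes over 64 s, if anything falls off the work surface, if the arm or the gripper's body presses on something with over 40 N, if the wrist force passes 120 N, or if a joint passes its speed limit or range.

## Working session

There is one attempt and no reset: what is moved stays moved. The work goes in short steps, Python scripts to look and compute and a tool call to move; the robot and the scene stay as the last step left them, time stands still between calls to the robot, and variables do not carry over. Pictures are saved under pics/ and viewed, at most 10 in all, crops included, and the job is handed in when it is done.

Besides the shell and the picture viewer there is one more tool, called after ">>>" as a command line: name --argument value ..., lists and objects as JSON in quotes. step_arm: Moves the arm, as the interface text tells. Shift numbers are shares of 0.05 m and turn numbers shares of 4 degrees, none past 1 either way. Its arguments: {"type":"object","properties":{"targets":{"type":"array"}},"required":["targets"]}

```bash
mkdir -p pics; ls
python3 - <<'E'
from workcell import readout,get_image,ctrl
import cv2,numpy as np
o=readout.get_obs();print({k:np.round(v,3) for k,v in o.items()})
a=[]
for n in("scene","top"):
    d=get_image(n);np.savez(f"pics/{n}0.npz",**d);cv2.imwrite(f"pics/{n}0.png",d["pixels"][:,:,::-1]);print(n,d["intrinsics"],np.round(d["extrinsics"],3))
E
```

```text
pics
{'t': np.float64(0.0), 'qpos': array([ 1.252,  0.424,  1.631, -0.   ,  1.089, -0.019]), 'qvel': array([-0.001,  0.001, -0.001,  0.002, -0.001, -0.001]), 'joint_torque': array([ 1.0000e-03, -5.4464e+01, -2.7366e+01,  6.4000e-02,  2.3000e-02,
       -0.0000e+00]), 'ee_pos': array([184.456, 596.877, 403.921]), 'orientation': array([-4.690e-01, -3.106e+00,  2.000e-03]), 'ft_force': array([0.359, 0.513, 0.085]), 'moment': array([ 0.001, -0.001, -0.017]), 'grasp_force': np.float64(0.0), 'width': np.float64(87.913)}
scene [[469.37062601   0.         316.07403327]
 [  0.         469.37062601 228.1152697 ]
 [  0.           0.           1.        ]] [[ 8.190000e-01  5.740000e-01 -2.100000e-02 -3.573710e+02]
 [ 2.900000e-01 -4.440000e-01 -8.480000e-01 -5.298600e+01]
 [-4.960000e-01  6.880000e-01 -5.300000e-01  1.313166e+03]
 [ 0.000000e+00  0.000000e+00  0.000000e+00  1.000000e+00]]
top [[473.90036672   0.         318.53376527]
 [  0.         473.90036672 236.52913906]
 [  0.           0.           1.        ]] [[-2.50000e-02 -1.00000e+00  2.00000e-03  1.87290e+01]
 [-9.73000e-01  2.30000e-02 -2.30000e-01  4.56876e+02]
 [ 2.30000e-01 -7.00000e-03 -9.73000e-01  1.08266e+03]
 [ 0.00000e+00  0.00000e+00  0.00000e+00  1.00000e+00]]
```

View pics/scene0.png

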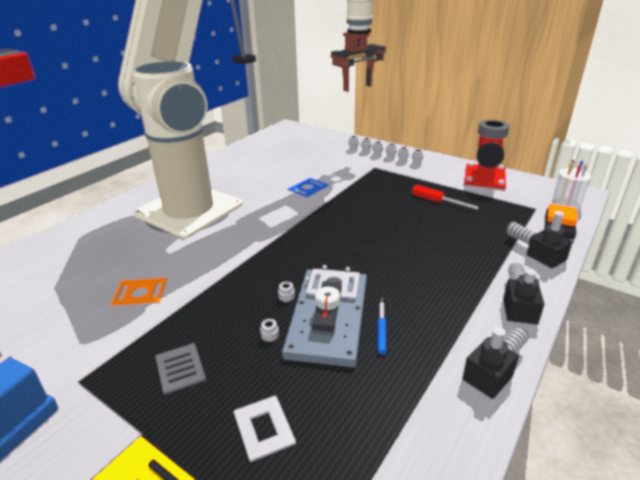

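View pics/top0.png

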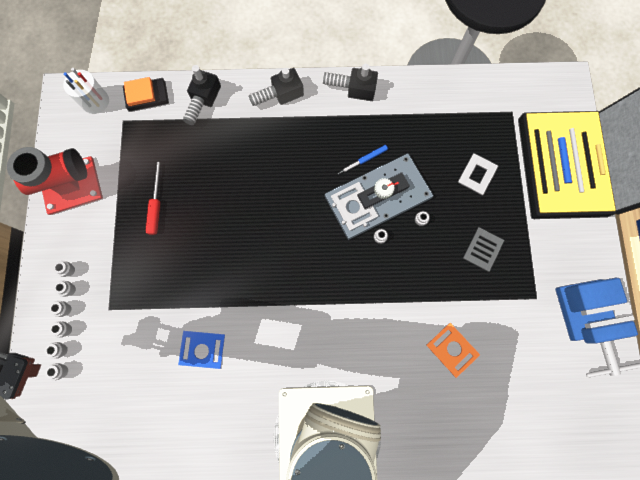

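The scene view shows the fixture with the nut at (327,298). In the top view the nut is at (384,187), the plate at (352,206), the red mark at right of the nut near (392,184), and the collets at (381,236) and (422,218).

```bash
cat > h.py <<'E'
import numpy as np,cv2
def ray(d,uv,z):
    K,T=np.array(d["intrinsics"]),np.array(d["extrinsics"]);R,t=T[:3,:3],T[:3,3]
    c=-R.T@t;v=R.T@np.linalg.solve(K,[uv[0],uv[1],1.]);return c+v*(z-c[2])/v[2]
def proj(d,p):
    q=d["extrinsics"]@np.r_[p,1.];q=d["intrinsics"]@q[:3];return q[:2]/q[2]
def snap(n,f):
    from workcell import get_image
    d=get_image(n);np.savez(f"pics/{f}.npz",**d);cv2.imwrite(f"pics/{f}.png",d["pixels"][:,:,::-1]);return d
def red(px):
    h=cv2.cvtColor(px,cv2.COLOR_RGB2HSV);return ((h[...,0]<8)|(h[...,0]>172))&(h[...,1]>130)&(h[...,2]>90)
E
python3 - <<'E'
from h import *
d=np.load("pics/top0.npz")
px=d["pixels"][140:250,310:450]
print(np.round(ray(d,(384,187),68.6)))
hsv=cv2.cvtColor(d["pixels"],cv2.COLOR_RGB2HSV)
m=(hsv[...,2]>75).astype(np.uint8);m[:140]=0;m[250:]=0;m[:,:310]=0;m[:,450:]=0
m=cv2.morphologyEx(m,cv2.MORPH_OPEN,np.ones((5,5)))
c=max(cv2.findContours(m,0,2)[0],key=cv2.contourArea)
b=cv2.boxPoints(cv2.minAreaRect(c));print(b,[np.round(ray(d,p,24)) for p in b])
r=red(d["pixels"]);r[:140]=0;r[250:]=0;r[:,:310]=0;r[:,450:]=0
print(np.argwhere(r)[:,::-1].tolist())
cv2.imwrite("pics/crop.png",cv2.resize(px[:,:,::-1],None,fx=5,fy=5,interpolation=cv2.INTER_CUBIC))
for n in["top0"]:
  pass
E
```

```text
[ 573. -154.   69.]
[[323.6     193.20003]
 [410.00003 150.00005]
 [433.20004 196.40004]
 [346.80002 239.60002]] [array([576.,  -8.,  24.]), array([ 687., -233.,   24.]), array([ 561., -283.,   24.]), array([455., -62.,  24.])]
[[396, 182], [397, 182], [398, 182], [391, 183], [392, 183], [393, 183], [394, 183], [395, 183], [396, 183], [397, 183], [398, 183], [389, 184], [390, 184], [391, 184], [394, 184], [395, 184], [396, 184], [388, 185], [389, 185]]
```

View pics/crop.png

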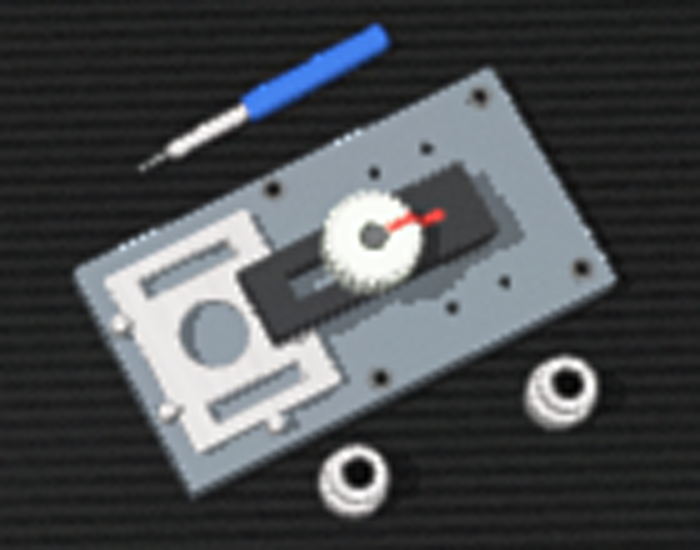

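The crop shows the nut, with its red mark pointing right (fixture −y), and the plate lower-left. The nut axis is near (573.5, −154.5), and fixture +y heads about 116.3° in the world frame. I'll move over with the gripper closed and the tool turned to line up.

>>> step_arm --targets '[[[0.445,-0.74,0,0,0,-0.58,0],[0.445,-0.74,0,0,0,-0.58,0],[0.445,-0.74,0,0,0,-0.58,0],[0.445,-0.74,0,0,0,-0.58,0],[0.445,-0.74,0,0,0,-0.58,0]]]'

```text
t: 0.72
ee_pos: [296.2, 410.8, 404.4]
orientation: [-0.782, -3.043, 0.001]
ft_force: [0.3, 0.5, -0.8]
width: 41.5
grasp_force: 0.0
```

>>> step_arm --targets '[[[0.445,-0.74,0,0,0,-0.58,0],[0.445,-0.74,0,0,0,-0.58,0],[0.445,-0.74,0,0,0,-0.58,0],[0.445,-0.74,0,0,0,-0.58,0],[0.445,-0.74,0,0,0,-0.58,0]]]'

```text
t: 1.35
ee_pos: [407.5, 225.8, 404.6]
orientation: [-1.086, -2.948, 0.0]
ft_force: [0.0, -0.3, -0.1]
width: 0.4
grasp_force: 0.0
```

>>> step_arm --targets '[[[0.445,-0.74,0,0,0,-0.58,0],[0.445,-0.74,0,0,0,-0.58,0],[0.445,-0.74,0,0,0,-0.58,0],[0.445,-0.74,0,0,0,-0.58,0],[0.445,-0.74,0,0,0,-0.58,0]]]'

```text
t: 1.98
ee_pos: [518.8, 40.8, 404.5]
orientation: [-1.379, -2.823, 0.0]
ft_force: [0.5, 0.1, -0.3]
width: 0.5
grasp_force: 0.0
```

>>> step_arm --targets '[[[0.445,-0.74,0,0,0,-0.58,0],[0.445,-0.74,0,0,0,-0.58,0],[0.445,-0.74,0,0,0,-0.58,0],[0.445,-0.74,0,0,0,-0.58,0],[0.445,-0.74,0,0,0,-0.58,0]]]'

```text
t: 2.6
ee_pos: [630.0, -144.2, 404.2]
orientation: [-1.657, -2.668, 0.0]
ft_force: [0.0, 0.7, 1.1]
width: 0.1
grasp_force: 0.0
```

Run:
```python
from h import *
from workcell import readout
d=snap("wrist","w1")
from scipy.spatial.transform import Rotation as R
o=readout.get_obs();M=R.from_rotvec(o["orientation"]).as_matrix()
print(o["t"],o["ee_pos"],np.degrees(np.arctan2(M[1,:2],M[0,:2])),M[:,2],o["ft_force"],o["width"])
T=d["extrinsics"];print(-T[:3,:3].T@T[:3,3]); print(proj(d,[573.5,-154.5,68.6]))
```

```text
2.65 [ 632.02009416 -147.91921613  404.43820137] [116.14667618  26.14683654] [ 0.00215185 -0.00223119 -0.9999952 ] [ 2.01974419 -1.5327992   0.95602024] 0.43491881305367014
[592.77892982 -71.17693914 385.02454416]
[241.72394081 193.47497821]
```

View pics/w1.png

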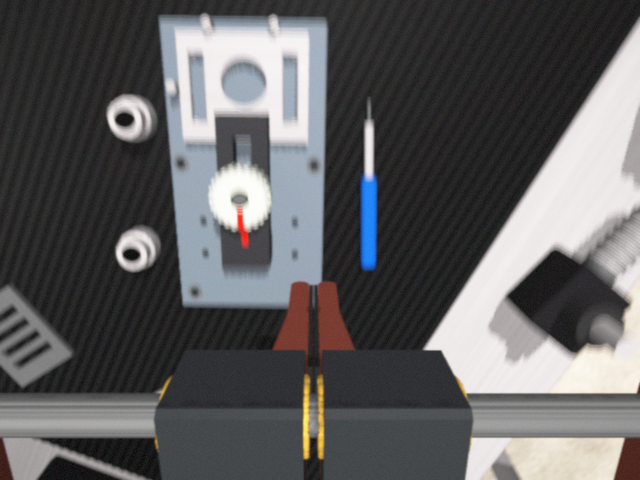

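The wrist view shows the nut at about (239,198), with its red mark pointing down toward fixture −y, and the fingertips at right below the strap. The arm was still settling when it was taken. I'll descend beside the nut and measure once it is at rest.

>>> step_arm --targets '[[[0,0,-0.6,0,0,0,0],[0,0,-0.8,0,0,0,0],[0,0,-0.8,0,0,0,0],[0,0,-0.7,0,0,0,0],[0,0,-0.4,0,0,0,0]]]'

```text
t: 3.28
ee_pos: [628.8, -142.6, 237.5]
orientation: [-1.653, -2.668, 0.001]
ft_force: [0.6, -0.8, -0.3]
width: 0.3
grasp_force: 0.0
```

>>> step_arm --targets '[[[0,0,0,0,0,0,0],[0,0,0,0,0,0,0],[0,0,0,0,0,0,0],[0,0,0,0,0,0,0],[0,0,0,0,0,0,0]]]'

```text
t: 3.9
ee_pos: [629.7, -142.9, 240.3]
orientation: [1.655, 2.67, 0.0]
ft_force: [0.6, -0.1, -0.6]
width: 0.6
grasp_force: 0.0
```

Run:
```python
from h import *
from workcell import readout
from scipy.spatial.transform import Rotation as R
d=snap("wrist","w2");o=readout.get_obs();M=R.from_rotvec(o["orientation"]).as_matrix()
print(o["t"],o["ee_pos"],np.degrees(np.arctan2(M[1,:2],M[0,:2])),M[:,2],o["ft_force"])
print(proj(d,[573.5,-154.5,68.6]),proj(d,[*o["ee_pos"][:2],57]))
```

```text
3.95 [ 629.61474142 -142.93280051  240.1070062 ] [116.42059019  26.42060033] [ 5.81838379e-04 -1.42820626e-04 -9.99999821e-01] [-0.14966359  0.76393291  0.35704352]
[172.66218821 282.93081355] [315.26393069 303.50990269]
```

View pics/w2.png

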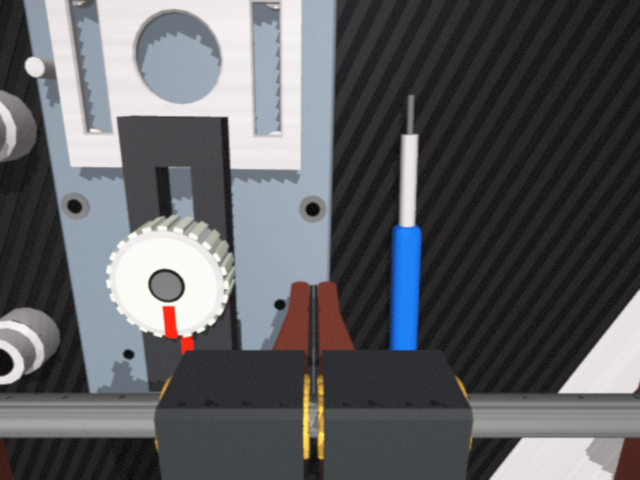

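Now at rest, the wrist view shows the nut top centre at (167,285), the red marks at (170,322) and (187,345), and the strap nose edge at row 117, columns 118–228. The fingertip is at (314,290), about 47 px wide.

Run:
```python
from h import *
d=np.load("pics/w2.npz")
c=ray(d,(167.5,285),68.6);print("nut",c)
a,b=ray(d,(119,117.5),50.3),ray(d,(228,118),50.3);e=b-a;print("nose",a,b,np.degrees(np.arctan2(e[1],e[0])),np.linalg.norm(e))
f=np.radians(26.4);A=np.array([[np.cos(f),np.sin(f)],[-np.sin(f),np.cos(f)]])
print("nose mid in fix",A@((a+b)/2-c)[:2]," tip",A@(np.array([629.6,-142.9])-c[:2]))
for z in(57,63,69):print(z,ray(d,(290,286),z),ray(d,(337,286),z),np.linalg.norm(ray(d,(290,286),z)-ray(d,(337,286),z)))
```

```text
nut [ 572.01538097 -156.21269458   68.6       ]
nose [ 527.91777529 -108.7083749    50.3       ] [565.67659332 -90.15835956  50.3       ] 26.163796147449418 42.069364241317516
nose mid in fix [ 2.65785106 62.07080864]  tip [ 57.49851281 -13.6798103 ]
57 [ 616.53807144 -140.40029826   57.        ] [ 634.15276101 -131.64997342   57.        ] 19.66838766852067
63 [ 615.65297019 -137.82320776   63.        ] [ 632.62310121 -129.39307572   63.        ] 18.948679976907854
69 [ 614.76786894 -135.24611726   69.        ] [ 631.0934414  -127.13617801   69.        ] 18.228972285295256
```

```bash
cat > path.py <<'E'
import numpy as np,sys
F=np.radians(26.3);X=np.array([np.cos(F),np.sin(F)]);Y=np.array([-np.sin(F),np.cos(F)])
def pt(s,r,a=10,b=10):
    """finger centre (fixture) after contact run of s rad of nut turn; r = contact radius; s=0 at (r+a,-b)"""
    segs=[];
    n=[(1,0),(0,1),(-1,0),(0,-1)];k=0
    while True:
        u=np.array(n[k%4],float);v=np.array(n[(k+1)%4],float)
        h=a if u[0] else b;w=b if u[0] else a
        L=2*w/r
        base=u*(r+h)
        if s<=L:return base+v*(-w+s*r)
        s-=L
        if s<=np.pi/2:return u*h+v*w+r*(u*np.cos(s)+v*np.sin(s))
        s-=np.pi/2;k+=1
def rows(cmd,c,svals,r):
    cmd=np.array(cmd,float)
    for s in svals:
        q=pt(s,r);p=np.array(c)+q[0]*X+q[1]*Y
        st=np.round((p-cmd)/50,2);cmd=cmd+st*50
        print("s%.2f"%s,"[%.2f, %.2f, 0, 0, 0, 0, 0]"%tuple(st))
    print("cmd",cmd.round(2).tolist())
E
python3 - <<'E'
from path import *
c=(572.8,-155.4)
for r in(45,27,24,22):
    q=pt(0,r);print(r,(np.array(c)+q[0]*X+q[1]*Y).round(1))
rows((629.55,-142.88),c,[0],25);
E
```

```text
45 [ 626.5 -140. ]
27 [ 610.4 -148. ]
24 [ 607.7 -149.3]
22 [ 605.9 -150.2]
s0.00 [-0.42, -0.12, 0, 0, 0, 0, 0]
cmd [608.55, -148.88]
```

>>> step_arm --targets '[[[-0.21,-0.06,0,0,0,0,0],[-0.21,-0.06,0,0,0,0,0],[-0.02,-0.01,0,0,0,0,0],[-0.02,-0.01,0,0,0,0,0],[-0.02,-0.01,0,0,0,0,0]]]'

```text
t: 4.58
ee_pos: [606.0, -150.2, 239.9]
orientation: [1.655, 2.669, 0.002]
ft_force: [4.0, 3.9, -0.8]
width: 0.8
grasp_force: 2.5
```

>>> step_arm --targets '[[[0,0,0,0,0,0,0],[0,0,0,0,0,0,0],[0,0,0,0,0,0,0],[0,0,0,0,0,0,0],[0,0,0,0,0,0,0]]]'

```text
t: 5.2
ee_pos: [606.1, -150.2, 239.9]
orientation: [1.654, 2.669, 0.001]
ft_force: [3.7, 3.1, 0.3]
width: 0.8
grasp_force: 2.6
```

Run:
```python
from path import *
rows((605.55,-150.38),(572.8,-155.4),[.15,.3,.5,.7,.9, 1.1,1.3,1.5,1.7,1.9],21.7);
```

```text
s0.15 [-0.03, 0.06, 0, 0, 0, 0, 0]
s0.30 [-0.03, 0.06, 0, 0, 0, 0, 0]
s0.50 [-0.03, 0.08, 0, 0, 0, 0, 0]
s0.70 [-0.04, 0.07, 0, 0, 0, 0, 0]
s0.90 [-0.04, 0.08, 0, 0, 0, 0, 0]
s1.10 [-0.05, 0.08, 0, 0, 0, 0, 0]
s1.30 [-0.05, 0.06, 0, 0, 0, 0, 0]
s1.50 [-0.07, 0.05, 0, 0, 0, 0, 0]
s1.70 [-0.08, 0.04, 0, 0, 0, 0, 0]
s1.90 [-0.09, 0.02, 0, 0, 0, 0, 0]
cmd [580.05, -120.38]
```

>>> step_arm --targets '[[[-0.03,0.06,0,0,0,0,0],[-0.03,0.06,0,0,0,0,0],[-0.03,0.08,0,0,0,0,0],[-0.04,0.07,0,0,0,0,0],[-0.04,0.08,0,0,0,0,0]]]'

```text
t: 5.82
ee_pos: [597.4, -132.9, 240.0]
orientation: [1.654, 2.669, 0.001]
ft_force: [5.5, 0.5, 0.3]
width: 0.4
grasp_force: 2.3
```

Run:
```python
from h import *
d=snap("wrist","w3")
r=red(d["pixels"]);r[:200]=0;r[350:]=0
n,l,s,c=cv2.connectedComponentsWithStats(r.astype(np.uint8))
print([(s[i],c[i].round(1)) for i in range(1,n) if s[i,4]>20])
```

```text
[(array([ 274,  283,   35,   67, 1527], dtype=int32), array([295.6, 320.8])), (array([ 318,  283,   35,   67, 1512], dtype=int32), array([330.6, 320.9]))]
```

View pics/w3.png

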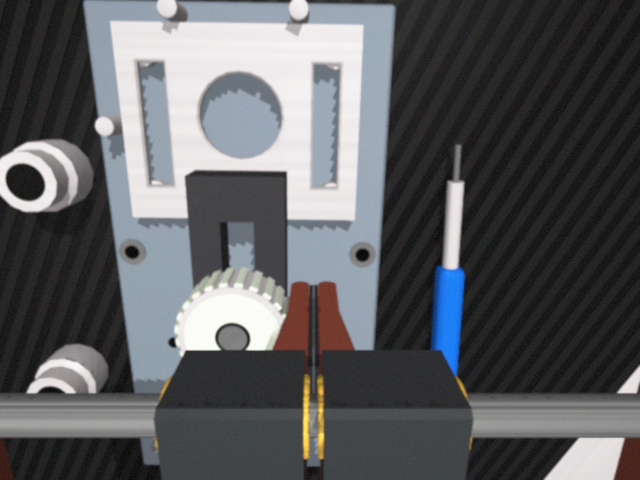

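The nut is at (232,338) with the finger on its right side, and the red mark is hidden. The force fits a driven rim, about 2 N of drag, so I'll carry on.

>>> step_arm --targets '[[[-0.05,0.08,0,0,0,0,0],[-0.05,0.06,0,0,0,0,0],[-0.07,0.05,0,0,0,0,0],[-0.08,0.04,0,0,0,0,0],[-0.09,0.02,0,0,0,0,0]]]'

```text
t: 6.5
ee_pos: [580.4, -119.4, 240.1]
orientation: [1.655, 2.67, 0.003]
ft_force: [4.7, 8.5, 3.1]
width: 0.4
grasp_force: 4.4
```

```bash
python3 - <<'E'
from h import *
for n in("top","scene"):
    d=snap(n,n+"4");u=proj(d,[572.8,-155.4,69]).astype(int);print(n,u)
    cv2.imwrite(f"pics/c4{n}.png",cv2.resize(d["pixels"][u[1]-30:u[1]+30,u[0]-35:u[0]+35,::-1],None,fx=6,fy=6,interpolation=2))
a=[cv2.imread(f"pics/c4{n}.png") for n in("top","scene")];cv2.imwrite("pics/c4.png",np.hstack(a)[:, :])
from path import *
rows((580.05,-120.38),(572.8,-155.4),[2.1,2.3,2.5,2.7,2.9,3.1,3.3,3.5,3.7,3.9,4.1,4.3,4.5,4.7,4.9],21.7);
E
python3 -c "
import cv2;a=cv2.imread('pics/c4.png');cv2.imwrite('pics/c4.png',cv2.resize(a,(800,343)))"
```

```text
top [384 187]
scene [327 293]
s2.10 [-0.08, 0.00, 0, 0, 0, 0, 0]
s2.30 [-0.09, -0.01, 0, 0, 0, 0, 0]
s2.50 [-0.08, -0.03, 0, 0, 0, 0, 0]
s2.70 [-0.08, -0.04, 0, 0, 0, 0, 0]
s2.90 [-0.08, -0.04, 0, 0, 0, 0, 0]
s3.10 [-0.07, -0.04, 0, 0, 0, 0, 0]
s3.30 [-0.08, -0.04, 0, 0, 0, 0, 0]
s3.50 [-0.08, -0.04, 0, 0, 0, 0, 0]
s3.70 [-0.07, -0.05, 0, 0, 0, 0, 0]
s3.90 [-0.05, -0.07, 0, 0, 0, 0, 0]
s4.10 [-0.05, -0.07, 0, 0, 0, 0, 0]
s4.30 [-0.03, -0.08, 0, 0, 0, 0, 0]
s4.50 [-0.01, -0.09, 0, 0, 0, 0, 0]
s4.70 [0.01, -0.08, 0, 0, 0, 0, 0]
s4.90 [0.02, -0.09, 0, 0, 0, 0, 0]
cmd [539.05, -158.88]
```

View pics/c4.png

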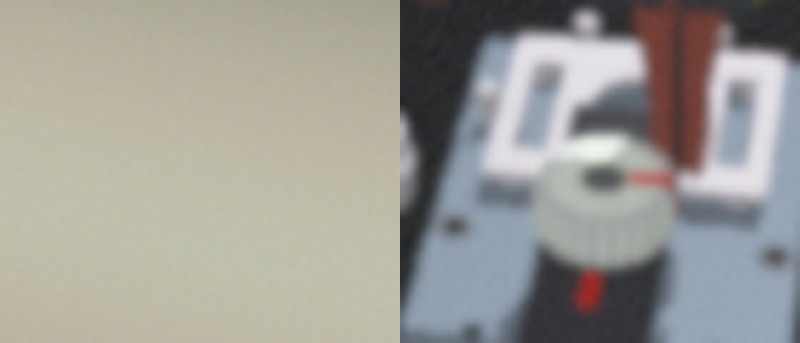

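In the scene view the red mark points right in the image, which is about 100° of turn against 109° commanded. So the rolling works and I'll continue.

>>> step_arm --targets '[[[-0.08,0.0,0,0,0,0,0],[-0.09,-0.01,0,0,0,0,0],[-0.08,-0.03,0,0,0,0,0],[-0.08,-0.04,0,0,0,0,0],[-0.08,-0.04,0,0,0,0,0]]]'

```text
t: 7.22
ee_pos: [558.1, -125.1, 239.4]
orientation: [-1.652, -2.666, 0.001]
ft_force: [-0.8, 8.7, 3.5]
width: 0.5
grasp_force: 3.7
```

>>> step_arm --targets '[[[-0.07,-0.04,0,0,0,0,0],[-0.08,-0.04,0,0,0,0,0],[-0.08,-0.04,0,0,0,0,0],[-0.07,-0.05,0,0,0,0,0],[-0.05,-0.07,0,0,0,0,0]]]'

```text
t: 7.85
ee_pos: [541.2, -138.2, 239.3]
orientation: [-1.653, -2.668, 0.001]
ft_force: [-1.4, 3.2, 1.1]
width: 0.7
grasp_force: 1.8
```

```bash
cat > mark.py <<'E'
from h import *
def mark(f,turns,c=(572.8,-155.4)):
    d=snap("scene",f);z=68.6+1.75*turns;u=proj(d,[*c,z])
    p=d["pixels"].astype(int);m=(p[...,0]>130)&(p[...,0]-p[...,1]>60)&(p[...,0]-p[...,2]>60)
    P=[ray(d,(x,y),z)[:2]-c for y,x in np.argwhere(m) if abs(x-u[0])<25 and abs(y-u[1])<25]
    P=np.array([q for q in P if np.hypot(*q)<25])
    if len(P): 
        g=P.mean(0);print(len(P),"mark r",np.hypot(*g).round(1),"turned deg",(np.degrees(np.arctan2(g[1],g[0]))-296.3)%360)
    else:print("no mark")
E
python3 - <<'E'
from mark import *
mark("s5",0.5)
from workcell import readout
print(readout.get_obs()["ft_force"])
E
```

```text
13 mark r 16.5 turned deg 204.0845118590244
[-2.4553195   2.7392465   1.73709413]
```

Run:
```python
from path import *
rows((542.05,-138.38),(573.1,-155.2),np.arange(4.1,10.2,.2),21.6);
```

```text
s4.10 [-0.04, -0.06, 0, 0, 0, 0, 0]
s4.30 [-0.03, -0.09, 0, 0, 0, 0, 0]
s4.50 [-0.01, -0.08, 0, 0, 0, 0, 0]
s4.70 [0.01, -0.09, 0, 0, 0, 0, 0]
s4.90 [0.02, -0.08, 0, 0, 0, 0, 0]
s5.10 [0.04, -0.08, 0, 0, 0, 0, 0]
s5.30 [0.03, -0.08, 0, 0, 0, 0, 0]
s5.50 [0.04, -0.07, 0, 0, 0, 0, 0]
s5.70 [0.04, -0.08, 0, 0, 0, 0, 0]
s5.90 [0.04, -0.08, 0, 0, 0, 0, 0]
s6.10 [0.04, -0.07, 0, 0, 0, 0, 0]
s6.30 [0.06, -0.07, 0, 0, 0, 0, 0]
s6.50 [0.07, -0.05, 0, 0, 0, 0, 0]
s6.70 [0.08, -0.03, 0, 0, 0, 0, 0]
s6.90 [0.08, -0.02, 0, 0, 0, 0, 0]
s7.10 [0.09, -0.01, 0, 0, 0, 0, 0]
s7.30 [0.09, 0.02, 0, 0, 0, 0, 0]
s7.50 [0.08, 0.03, 0, 0, 0, 0, 0]
s7.70 [0.07, 0.04, 0, 0, 0, 0, 0]
s7.90 [0.08, 0.04, 0, 0, 0, 0, 0]
s8.10 [0.08, 0.04, 0, 0, 0, 0, 0]
s8.30 [0.08, 0.03, 0, 0, 0, 0, 0]
s8.50 [0.07, 0.04, 0, 0, 0, 0, 0]
s8.70 [0.07, 0.05, 0, 0, 0, 0, 0]
s8.90 [0.06, 0.07, 0, 0, 0, 0, 0]
s9.10 [0.04, 0.07, 0, 0, 0, 0, 0]
s9.30 [0.03, 0.09, 0, 0, 0, 0, 0]
s9.50 [0.01, 0.08, 0, 0, 0, 0, 0]
s9.70 [-0.01, 0.09, 0, 0, 0, 0, 0]
s9.90 [-0.02, 0.08, 0, 0, 0, 0, 0]
s10.10 [-0.04, 0.08, 0, 0, 0, 0, 0]
cmd [604.55, -147.88]
```

>>> step_arm --targets '[[[-0.04,-0.06,0,0,0,0,0],[-0.03,-0.09,0,0,0,0,0],[-0.01,-0.08,0,0,0,0,0],[0.01,-0.09,0,0,0,0,0],[0.02,-0.08,0,0,0,0,0]]]'

```text
t: 8.52
ee_pos: [539.0, -158.8, 239.5]
orientation: [-1.654, -2.669, 0.001]
ft_force: [-3.9, 3.1, 1.3]
width: 0.5
grasp_force: 2.5
```

>>> step_arm --targets '[[[0.04,-0.08,0,0,0,0,0],[0.03,-0.08,0,0,0,0,0],[0.04,-0.07,0,0,0,0,0],[0.04,-0.08,0,0,0,0,0],[0.04,-0.08,0,0,0,0,0]]]'

```text
t: 9.15
ee_pos: [548.5, -178.4, 239.4]
orientation: [-1.654, -2.669, 0.002]
ft_force: [-6.0, -0.3, 1.8]
width: 0.4
grasp_force: 2.5
```

Run:
```python
from mark import *
mark("s6",0.8)
```

```text
11 mark r 19.1 turned deg 307.4930011429298
```

>>> step_arm --targets '[[[0.04,-0.07,0,0,0,0,0],[0.06,-0.07,0,0,0,0,0],[0.07,-0.05,0,0,0,0,0],[0.08,-0.03,0,0,0,0,0],[0.08,-0.02,0,0,0,0,0]]]'

```text
t: 9.82
ee_pos: [565.9, -190.5, 239.8]
orientation: [1.654, 2.67, -0.001]
ft_force: [-3.7, -3.8, 0.5]
width: 0.3
grasp_force: 2.7
```

>>> step_arm --targets '[[[0.09,-0.01,0,0,0,0,0],[0.09,0.02,0,0,0,0,0],[0.08,0.03,0,0,0,0,0],[0.07,0.04,0,0,0,0,0],[0.08,0.04,0,0,0,0,0]]]'

```text
t: 10.45
ee_pos: [587.7, -185.2, 240.3]
orientation: [1.652, 2.666, -0.0]
ft_force: [0.9, -8.3, -1.9]
width: 0.5
grasp_force: 3.5
```

>>> step_arm --targets '[[[0.08,0.04,0,0,0,0,0],[0.08,0.03,0,0,0,0,0],[0.07,0.04,0,0,0,0,0],[0.07,0.05,0,0,0,0,0],[0.06,0.07,0,0,0,0,0]]]'

```text
t: 11.08
ee_pos: [605.2, -172.7, 240.3]
orientation: [1.653, 2.667, 0.001]
ft_force: [2.4, -4.8, 0.9]
width: 0.5
grasp_force: 1.8
```

Run:
```python
from mark import *
mark("s7",1.3)
from path import *
rows((604.55+50*.01,-147.88-50*.49),(573.1,-155.2),np.arange(9.1,15.2,.2),21.6);
```

```text
no mark
s9.10 [0.02, 0.07, 0, 0, 0, 0, 0]
s9.30 [0.03, 0.09, 0, 0, 0, 0, 0]
s9.50 [0.01, 0.08, 0, 0, 0, 0, 0]
s9.70 [-0.01, 0.09, 0, 0, 0, 0, 0]
s9.90 [-0.02, 0.08, 0, 0, 0, 0, 0]
s10.10 [-0.04, 0.08, 0, 0, 0, 0, 0]
s10.30 [-0.03, 0.08, 0, 0, 0, 0, 0]
s10.50 [-0.04, 0.07, 0, 0, 0, 0, 0]
s10.70 [-0.04, 0.08, 0, 0, 0, 0, 0]
s10.90 [-0.04, 0.08, 0, 0, 0, 0, 0]
s11.10 [-0.04, 0.07, 0, 0, 0, 0, 0]
s11.30 [-0.06, 0.06, 0, 0, 0, 0, 0]
s11.50 [-0.07, 0.06, 0, 0, 0, 0, 0]
s11.70 [-0.08, 0.03, 0, 0, 0, 0, 0]
s11.90 [-0.08, 0.02, 0, 0, 0, 0, 0]
s12.10 [-0.09, 0.00, 0, 0, 0, 0, 0]
s12.30 [-0.09, -0.01, 0, 0, 0, 0, 0]
s12.50 [-0.08, -0.03, 0, 0, 0, 0, 0]
s12.70 [-0.07, -0.04, 0, 0, 0, 0, 0]
s12.90 [-0.08, -0.04, 0, 0, 0, 0, 0]
s13.10 [-0.08, -0.04, 0, 0, 0, 0, 0]
s13.30 [-0.08, -0.04, 0, 0, 0, 0, 0]
s13.50 [-0.07, -0.04, 0, 0, 0, 0, 0]
s13.70 [-0.07, -0.05, 0, 0, 0, 0, 0]
s13.90 [-0.06, -0.06, 0, 0, 0, 0, 0]
s14.10 [-0.04, -0.08, 0, 0, 0, 0, 0]
s14.30 [-0.03, -0.08, 0, 0, 0, 0, 0]
s14.50 [-0.01, -0.09, 0, 0, 0, 0, 0]
s14.70 [0.01, -0.08, 0, 0, 0, 0, 0]
s14.90 [0.02, -0.09, 0, 0, 0, 0, 0]
s15.10 [0.04, -0.07, 0, 0, 0, 0, 0]
cmd [541.55, -162.38]
```

>>> step_arm --targets '[[[0.04,0.07,0,0,0,0,0],[0.03,0.09,0,0,0,0,0],[0.01,0.08,0,0,0,0,0],[-0.01,0.09,0,0,0,0,0],[-0.02,0.08,0,0,0,0,0]]]'

```text
t: 11.75
ee_pos: [606.7, -151.5, 239.8]
orientation: [1.655, 2.67, 0.001]
ft_force: [1.8, -2.3, 0.6]
width: 0.2
grasp_force: 2.0
```

>>> step_arm --targets '[[[-0.04,0.08,0,0,0,0,0],[-0.03,0.08,0,0,0,0,0],[-0.04,0.07,0,0,0,0,0],[-0.04,0.08,0,0,0,0,0],[-0.04,0.08,0,0,0,0,0]]]'

```text
t: 12.38
ee_pos: [597.2, -132.1, 239.8]
orientation: [1.654, 2.67, 0.001]
ft_force: [4.0, -0.4, 0.6]
width: 0.4
grasp_force: 1.8
```

Run:
```python
from mark import *
mark("s8",1.6)
```

```text
10 mark r 16.4 turned deg 185.10140555031109
```

>>> step_arm --targets '[[[-0.04,0.07,0,0,0,0,0],[-0.06,0.06,0,0,0,0,0],[-0.07,0.06,0,0,0,0,0],[-0.08,0.03,0,0,0,0,0],[-0.08,0.02,0,0,0,0,0]]]'

```text
t: 13.05
ee_pos: [580.2, -120.0, 239.6]
orientation: [-1.655, -2.67, -0.0]
ft_force: [3.7, 3.1, 1.6]
width: 0.5
grasp_force: 2.4
```

>>> step_arm --targets '[[[-0.09,0.0,0,0,0,0,0],[-0.09,-0.01,0,0,0,0,0],[-0.08,-0.03,0,0,0,0,0],[-0.07,-0.04,0,0,0,0,0],[-0.08,-0.04,0,0,0,0,0]]]'

```text
t: 13.68
ee_pos: [558.3, -125.1, 239.3]
orientation: [-1.653, -2.665, 0.0]
ft_force: [-1.2, 9.7, 4.9]
width: 0.1
grasp_force: 4.7
```

Run:
```python
from mark import *
mark("s9",1.9)
```

```text
5 mark r 16.1 turned deg 296.90381012685174
```

>>> step_arm --targets '[[[-0.08,-0.04,0,0,0,0,0],[-0.08,-0.04,0,0,0,0,0],[-0.07,-0.04,0,0,0,0,0],[-0.07,-0.05,0,0,0,0,0],[-0.06,-0.06,0,0,0,0,0]]]'

```text
t: 14.35
ee_pos: [540.8, -137.6, 239.1]
orientation: [-1.653, -2.668, 0.001]
ft_force: [0.6, 2.5, -1.4]
width: 0.4
grasp_force: 1.3
```

Run:
```python
from mark import *
mark("s10",2)
d=np.load("pics/s10.npz");u=proj(d,[572.8,-155.4,69]).astype(int)
cv2.imwrite("pics/c10.png",cv2.resize(d["pixels"][u[1]-45:u[1]+45,u[0]-60:u[0]+60,::-1],None,fx=6,fy=6,interpolation=2))
```

```text
12 mark r 16.4 turned deg 338.46687819327934
```

View pics/c10.png

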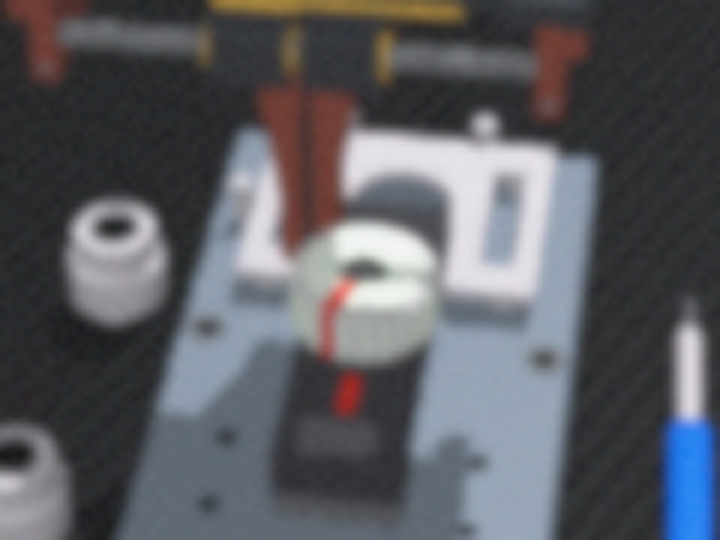

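The mark is about 22° short of two turns, and the strap mark is in line with fixture −y. I'll push a little more, then back off outward.

>>> step_arm --targets '[[[-0.04,-0.08,0,0,0,0,0],[-0.03,-0.08,0,0,0,0,0],[-0.2,-0.1,0,0,0,0,0],[-0.2,-0.1,0,0,0,0,0],[0,0,0,0,0,0,0]]]'

```text
t: 15.02
ee_pos: [517.7, -156.5, 239.8]
orientation: [-1.656, -2.669, 0.0]
ft_force: [-0.5, -0.4, 0.6]
width: 0.3
grasp_force: 0.0
```

Run:
```python
from mark import *
mark("s11",2)
```

```text
10 mark r 17.9 turned deg 3.898142281441949
```

The nut is at about 2 turns (+4°). Next is the strap nose.

>>> step_arm --targets '[[[0.09,0.37,0,0,0,0,0],[0.09,0.37,0,0,0,0,0],[0.09,0.37,0,0,0,0,0],[0.09,0.37,0,0,0,0,0],[0,0,0,0,0,0,0]]]'

```text
t: 15.7
ee_pos: [536.9, -80.1, 239.7]
orientation: [1.651, 2.673, -0.0]
ft_force: [0.8, -0.3, -0.2]
width: 0.6
grasp_force: 0.0
```

>>> step_arm --targets '[[[0,0,-0.16,0,0,0,0],[0,0,-0.16,0,0,0,0],[0,0,0,0,0,0,0],[0,0,0,0,0,0,0],[0,0,0,0,0,0,0]]]'

```text
t: 16.32
ee_pos: [536.6, -82.1, 223.8]
orientation: [1.655, 2.67, 0.0]
ft_force: [-0.6, -0.3, 0.6]
width: 0.5
grasp_force: 0.0
```

Run:
```python
from path import *
from workcell import readout
o=readout.get_obs();print(o["ee_pos"],o["ft_force"]);v=o["ee_pos"][:2]-[573,-155.3];print(v@X,v@Y)
```

```text
[536.61338488 -82.12167939 223.81742847] [-0.5596513  -0.26191006  0.55896347]
-0.1969010432204029 81.72523231962518
```

>>> step_arm --targets '[[[0.062,-0.125,0,0,0,0,0],[0.062,-0.125,0,0,0,0,0],[0.062,-0.125,0,0,0,0,0],[0.062,-0.125,0,0,0,0,0],[0.062,-0.125,0,0,0,0,0]]]'

```text
t: 16.95
ee_pos: [552.1, -113.6, 223.6]
orientation: [-1.655, -2.67, 0.0]
ft_force: [-1.5, 1.4, 2.5]
width: 0.1
grasp_force: 1.2
```

>>> step_arm --targets '[[[0.025,-0.05,0,0,0,0,0],[0.025,-0.05,0,0,0,0,0],[0.025,-0.05,0,0,0,0,0],[0,0,0,0,0,0,0],[0,0,0,0,0,0,0]]]'

```text
t: 17.58
ee_pos: [556.0, -120.7, 223.7]
orientation: [1.654, 2.67, 0.0]
ft_force: [-0.4, 0.3, 0.1]
width: 0.6
grasp_force: 0.1
```

Run:
```python
from path import *
from mark import *
from workcell import readout
o=readout.get_obs();f=o["ft_force"][:2];v=o["ee_pos"][:2]-[573,-155.3];print(v@X,v@Y,f@X,f@Y)
mark("s12",2)
```

```text
0.08678259909355142 38.5170129699025 -0.2067543689216673 0.4000409040976527
11 mark r 17.3 turned deg 3.477139040662223
```

>>> step_arm --targets '[[[0.014,-0.028,0,0,0,0,0],[0.014,-0.028,0,0,0,0,0],[0.01,-0.02,0,0,0,0,0],[0,0,0,0,0,0,0],[0,0,0,0,0,0,0]]]'

```text
t: 18.25
ee_pos: [557.1, -122.5, 223.7]
orientation: [-1.654, -2.666, -0.002]
ft_force: [-2.3, 14.5, 6.5]
width: 0.3
grasp_force: 7.3
```

Hard stop reached at 14 N. I'll back off, rise and check.

>>> step_arm --targets '[[[-0.18,0.36,0,0,0,0,0],[-0.09,0.18,0,0,0,0,0],[0,0,0.6,0,0,0,0],[0,0,1,0,0,0,0],[0,0,1,0,0,0,0]]]'

```text
t: 18.88
ee_pos: [543.9, -97.2, 354.8]
orientation: [-1.654, -2.67, 0.001]
ft_force: [1.0, -0.0, 0.3]
width: 0.8
grasp_force: 0.0
```

>>> step_arm --targets '[[[-0.5,0.9,0.2,0,0,0,0],[-0.5,0.9,0.2,0,0,0,0],[-0.5,0.9,0,0,0,0,0],[-0.5,0.9,0,0,0,0,0],[-0.2,0.4,0,0,0,0,0]]]'

```text
t: 19.5
ee_pos: [432.5, 104.2, 373.8]
orientation: [1.652, 2.672, -0.0]
ft_force: [1.0, -0.2, -0.0]
width: 0.4
grasp_force: 0.0
```

>>> step_arm --targets '[[[0,0,0,0,0,0,0],[0,0,0,0,0,0,0],[0,0,0,0,0,0,0],[0,0,0,0,0,0,0],[0,0,0,0,0,0,0]]]'

```text
t: 20.12
ee_pos: [434.4, 102.2, 373.6]
orientation: [-1.656, -2.67, 0.0]
ft_force: [-0.6, 0.1, -0.3]
width: 0.5
grasp_force: 0.0
```

Run:
```python
from mark import *
mark("s13",2)
d=snap("top","t13");e=np.load("pics/top0.npz")
c=[x["pixels"][140:250,310:450,::-1] for x in(d,)]
s=np.load("pics/s13.npz")["pixels"][255:375,250:400,::-1]
cv2.imwrite("pics/c13.png",np.hstack([cv2.resize(c[0],(420,330),interpolation=2),cv2.resize(s,(375,330),interpolation=2)]))
```

```text
14 mark r 16.5 turned deg 3.569245547857122
```

View pics/c13.png

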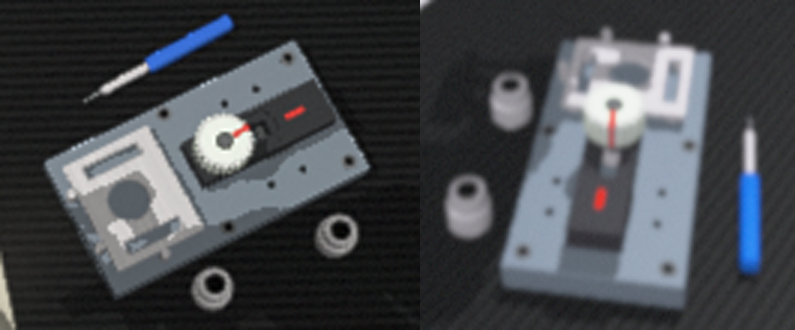

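The strap is fully back and its nose is clear of the plate. The nut mark is in line with fixture −y, and the plate, pen and collets haven't moved.

```bash
python3 -c "
from workcell import ctrl
print(ctrl.close_job())"
```

```text
the job is handed in; nothing more can be done
None
```

I rolled the nut two turns loose (about 4° over by its red mark), then pushed the strap back to its end stop; the plate still lies in the fixture, the pen and collets beside it look untouched, and the job was handed in at about 20 s.

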